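Hang the rinsed copper lap on the side hook to dry

ROBOT

A 7-joint arm with a two-finger parallel gripper is mounted at the origin on a cart in front of the work surface, level with it; the furniture and walls round the work are solid. World frame = base frame: x ahead of the robot, y to its left, z up, the work surface at z = 0. Lengths are in m, angles in degrees, forces in N, time in s.
With the tool pointing down it reaches from about 0.4 to 0.875 m from the base axis. Payload 4.4 kg.
Tool frame: the origin (TCP) lies at the very end of the fingers, on their centre line; the grasp point (between the pads) lies 19 mm behind it; z points along the fingers, y is the direction in which the jaws open and shut (so a half turn about z gives the same grasp; the last joint's range is limited). The gripper opens to 85 mm and grips with 20 to 120 N. Pads are 22 mm wide; open, the fingers measure 114 mm over their backs; the gripper's body (76 mm by 85 mm) begins 54 mm behind the grasp point. The pads swing forward as they close: fully open they stand 13 mm farther back than shut.
Start: joints at [73.006, 36.005, 2.206, 86.941, -1.547, 57.084, -1.146], TCP at [0.149, -0.633, 0.211] pointing down, gripper open.
Joint ranges: [-175.42, 175.42], [-21.48, 121.26], [-71.46, 75.88], [10.55, 141.38], [-63.04, 243.04], [13.31, 113.54], [-168.57, 168.57]. Speed limits (degrees/s): [147.25, 147.25, 180, 180, 180, 180, 180].

INTERFACE

Orientations are given as a 3x3 rotation matrix whose columns are the frame's x, y, z axes.
In Python, from rig import robot gives the robot as it stands.
- The arm moves only by the shell command python3 -m inch 'ROWS'. ROWS is JSON, a list of rows, each a list of 7 numbers: the shift along the tool's x, y, z in cm, then the turn, a rotation vector about the tool's x, y, z in degrees, then the closure, from -1 (fully open) to 1 (shut), so that 0 is half open. In form: [[dx, dy, dz, ax, ay, az, gripper], ...]. A call has 1 to 12 rows; each row is the pose to reach, as a shift and turn from the pose commanded when the call began, along the tool's axes at that moment; what a row does not reach only later rows make up. A row lasts 1/12 s, in which the tool goes at most 41.7 mm and 7.16 degrees, less where a joint would pass 70% of its speed; a pose out of reach is approached as far as the arm can. A call with a gripper value outside its range is refused whole. The fingers move at their own pace and stop on an object; the grip force is fixed at half the most. Time passes only in rows, so rows that repeat a pose let the fingers close. It gives the time, the measured TCP pose, the force and the opening at its end, in the units of the state.
- robot.observe(): the state, without advancing time (a new reading comes with each control period).
- robot.read_camera(name): name is "scene" or "top"; returns a dict with "image" (480x640x3 uint8, blue, green, red), "mtx" (3x3 intrinsics, pixels), "T" (4x4, takes a point from camera to world coordinates). Camera axes: x right, y down, z forward; pixel columns grow to the right and rows downward; lengths in m; the calibration is good to about 2 mm. A picture is of the moment at which its call begins. There is no depth.
- robot.finish_job(): hands the job in, once; it reports no verdict.
Trained networks look in the newest picture that a camera, given by its name, has taken for a name from the list of things; names that differ only in an ending like _2 or _b are one class to them, and where a whole thing is asked for, a point or a joint stands for the part that bears it (a point fixed in the world has none). Each returns a list of dicts, best first, with "conf" (0 to 1); they miss things now and then, are a little off and sometimes report something else, mostly with a low value. They report only what shows in the picture. A call takes as long as a camera call. They do not tell look-alikes from the thing itself.
- robot.silhouettes(query, camera): "pixels" (480x640 bool, what is visible of it) and "extent" ([left, top, right, bottom] in pixels, round what is visible of it).
The state is a dict: "t": time; "joint_pos": joint angles; "qvel": joint speeds; "effort": joint torques, N m; "ee_pos": TCP position; "eef_rot": TCP orientation; "contact_force": force on the tool from outside, world axes, zero at the start; "wrist_torque": the same for the moment, N m; "opening": opening from 0.0 (shut) to 1.0 (fully open).
Only numpy, scipy, OpenCV 4.12 (cv2) and the standard library are available. Lean on these libraries where they do the work, as an engineer would, in place of code of your own. Each camera call takes 0.05 s, during which the arm holds its last target.

TASK

Take the copper lap out of the wooden drying rack and hang it by its centre bore on the stand's J-hook: bring it in from the open end of the hook over the upturned nose, then lower it so that it hangs in the dip of the hook behind the nose, and let go. The hook has been clamped at a new height on its post, so feel or look for where it is, and touch it only gently; the copper lap must not touch the other two laps, which stay standing in the rack, and the rinse bowl and the mug stay where they are.

Things in the scene. Friction and masses are not known exactly. Their poses are not given: they have to be found in the camera images.
- copper_lap_center (a point): centre of the bore of the copper-coloured polishing lap: a rigid disc 150 mm in diameter, 8 mm thick, about 0.4 kg, with a plain 20 mm round bore. y axis: the disc's axis, level while it stands in the rack or hangs. It stands on edge in one of the rack's three places, top of the rim 166 mm above the table; pinch it there from above across its 8 mm thickness.
- copper_lap: the same copper lap; origin and axes as copper_lap_center. Hanging in the dip of the hook, this centre is 6.5 mm below the rod's centre line there.
- lap_stand: fixed stand: grey base plate 110 by 140 by 14 mm, upright steel post 12 mm thick and 218 mm tall. Origin: on the post's axis at table height; y axis along the hook, from the post to the hook's open end; z up. A clamp block (22 mm square, 26 mm tall) on the post carries the J-hook, a rigid 7 mm round steel rod in the plane x = 0; see hook_shadow and hook_nose_shadow.
- hook_shadow (a point): point on the base plate's top, straight below the middle of the hook's dip (stand y = 69 mm). The rod runs level to y = 47, slopes down 10 mm to the dip (level, y = 64 to 74), then rises in the nose. The hook's height differs each time and is NOT reported: the rod's centre line in the dip is 121 to 182 mm above the table. Feel it by lowering the lap's rim on it; it is stiff (keep pushes under 40 N).
- hook_nose_shadow (a point): point on the base plate's top, straight below the rounded end of the hook's nose (stand y = 94 mm). The nose's end lies 14 mm higher (rod centre line) than the dip; from y = 76 mm the nose rises to it in a straight line, 36 degrees from level. Beyond it the hook is open.
- drying_rack: fixed wooden rack, 120 by 205 mm, holding three laps on edge side by side along its y axis, at y = -70, 0, +70 mm, discs square to y. Origin: centre of its underside, z up. Laps rest on two rails (lap centre 91 mm above the table) between pairs of upright pegs, 1 mm of play on either side; pegs end 80 mm above the table.
- steel_lap_center (a point): centre of the dark grey steel lap in the rack, the same shape and axes as the copper one; stays in the rack
- steel_lap: the same dark steel lap as a body, origin at its centre
- ceramic_lap_center (a point): centre of the white ceramic lap in the rack, the same shape and axes as the copper one; stays in the rack
- ceramic_lap: the same white lap as a body, origin at its centre
- rinse_bowl: white rinse bowl, 139 mm in diameter, 43 mm high, origin at the centre of its underside; leave it alone
- mug: white mug, 95 mm high, origin under its middle; leave it alone
Mind the look-alikes: they are no part of the job. Several things have the shape of the copper_lap; the one meant has the colours described above.

How it is judged:
By the outcome, as a careful person would: the job done as asked, in the order asked, and still so for the second after the job is handed in, with the robot touching nothing.
It also fails if it takes over 54 s, if anything falls off the work surface, if the arm or the gripper's body presses on something with over 40 N, if the wrist force passes 120 N, or if a joint passes its speed limit or range.

## Working session

There is one attempt and no reset: what is moved stays moved. The work goes in short steps, Python scripts to look and compute and a shell command to move; the robot and the scene stay as the last step left them, time stands still between calls to the robot, and variables do not carry over. Pictures are saved under pics/ and viewed, and the job is handed in when it is done.

```bash
ls; mkdir -p pics; python3 - <<'E'
from rig import robot
import cv2,numpy as np
np.set_printoptions(precision=4,suppress=True)
s=robot.observe(); print(s)
for n in("scene","top"):
    c=robot.read_camera(n); cv2.imwrite(f"pics/{n}0.png",c["image"]); print(n,c["mtx"],c["T"])
E
```

```text
pics
{'t': 0.0, 'joint_pos': array([73.0047, 36.0599,  2.2043, 86.9958, -1.5477, 57.0836, -1.1462]), 'qvel': array([ 0.0265,  0.0323, -0.0225, -0.0838, -0.0753, -0.0926, -0.0193]), 'effort': array([  0.0001, -56.3399,   1.2266, -19.3445,   0.0112,   0.0105,
         0.    ]), 'ee_pos': array([ 0.1486, -0.6321,  0.2103]), 'eef_rot': array([[ 0.9735,  0.2287, -0.0005],
       [ 0.2287, -0.9735,  0.0019],
       [-0.    , -0.0019, -1.    ]]), 'contact_force': array([-0.2627, -1.8265,  0.4754]), 'wrist_torque': array([ 0.004 , -0.0238,  0.0007]), 'opening': 1.000141956695148}
scene [[494.0092   0.     325.3245]
 [  0.     494.0092 237.4769]
 [  0.       0.       1.    ]] [[-0.9032 -0.3411  0.2605  0.2504]
 [-0.4291  0.7055 -0.5641  0.6225]
 [ 0.0087 -0.6213 -0.7835  0.8954]
 [ 0.      0.      0.      1.    ]]
top [[496.3465   0.     317.0741]
 [  0.     496.3465 250.4119]
 [  0.       0.       1.    ]] [[-0.0029 -0.9811  0.1935  0.2698]
 [-1.      0.0033  0.0016  0.0522]
 [-0.0022 -0.1935 -0.9811  1.4181]
 [ 0.      0.      0.      1.    ]]
```

View pics/scene0.png

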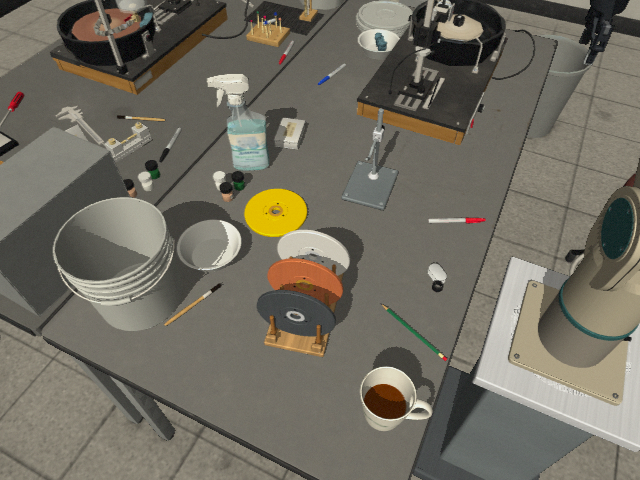

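View pics/top0.png

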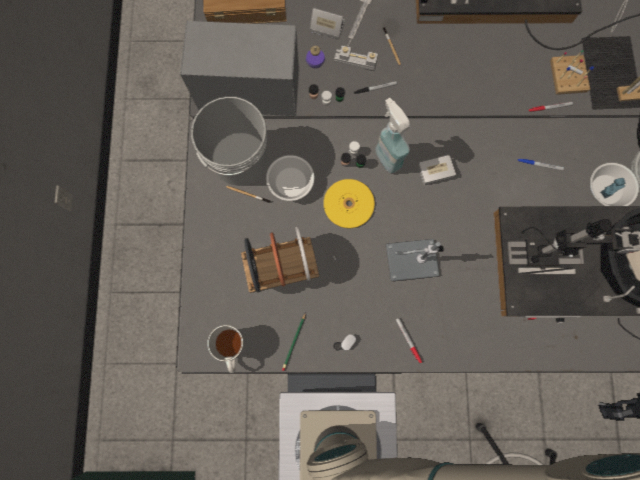

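```bash
cat > h.py <<'E'
from rig import robot
import cv2,numpy as np
np.set_printoptions(precision=4,suppress=True)
def ray(c,u,v):
    d=np.linalg.inv(c["mtx"])@[u,v,1.]; return c["T"][:3,3],c["T"][:3,:3]@d
def onz(c,u,v,z):
    o,d=ray(c,u,v); return o+d*(z-o[2])/d[2]
def proj(c,p):
    q=np.linalg.inv(c["T"])@np.r_[p,1]; q=c["mtx"]@q[:3]; return q[:2]/q[2]
E
python3 - <<'E'
from h import *
for n in("scene","top"):
    c=robot.read_camera(n)
    for q in ["copper_lap_center","copper_lap","steel_lap","ceramic_lap","lap_stand","hook_shadow","hook_nose_shadow","drying_rack","rinse_bowl","mug"]:
        try:
            for d in robot.silhouettes(q,n): print(n,q,round(d["conf"],2),np.array(d["extent"]),d["pixels"].sum())
        except Exception as e: print(q,e)
E
```

```text
scene copper_lap_center 0.95 [246.7 188.7 307.1 235.7] 2412
scene copper_lap_center 0.66 [269.2 256.5 343.3 304. ] 2258
scene copper_lap 0.74 [267.4 258.5 342.4 301.6] 2301
scene copper_lap 0.7 [242.2 186.9 304.6 235.8] 2386
scene copper_lap 0.7 [276.7 228.8 350.9 275.5] 1964
scene copper_lap 0.56 [341.9 109.5 397.5 210.2] 2233
scene steel_lap 0.83 [256.8 287.7 336.3 335.7] 2657
scene ceramic_lap 0.69 [274.7 229.6 351.3 276.7] 2087
scene ceramic_lap 0.19 [342.2 107.8 396.8 209.8] 2266
scene lap_stand 0.81 [344.1 108.2 400.  212. ] 2191
scene lap_stand 0.49 [257.5 287.9 338.6 337.7] 2654
scene hook_shadow 0.65 [341.  109.9 398.8 213.8] 2377
scene hook_nose_shadow 0.65 [341.3 108.  398.2 209.3] 2294
scene hook_nose_shadow 0.54 [267.8 257.5 343.  306. ] 2278
scene drying_rack 0.83 [265.  270.1 339.9 354.1] 1282
scene drying_rack 0.62 [275.3 229.2 351.5 276.1] 2002
scene rinse_bowl 0.96 [175.  222.6 241.8 270.6] 2582
top copper_lap_center 0.82 [271.8 235.1 284.3 286.1] 262
top copper_lap_center 0.6 [322.8 176.6 376.5 225. ] 1915
top copper_lap_center 0.53 [245.6 242.4 259.1 290.8] 381
top copper_lap 0.77 [271.6 233.3 287.1 286.4] 302
top copper_lap 0.71 [326.5 178.1 375.7 227.9] 1908
top copper_lap 0.61 [299.7 226.5 308.7 280.1] 202
top steel_lap 0.82 [244.1 240.6 264.3 292.2] 359
top steel_lap 0.27 [242.4 235.  320.9 293.5] 2478
top ceramic_lap 0.53 [299.  229.7 310.8 279.3] 144
top lap_stand 0.6 [386.7 239.8 445.8 283.5] 1938
top hook_shadow 0.86 [385.8 237.  443.4 279.2] 1934
top hook_nose_shadow 0.68 [386.5 238.7 445.8 282. ] 1897
top drying_rack 0.67 [243.3 234.  322.3 291.6] 2115
top rinse_bowl 0.96 [264.3 153.  313.1 203.9] 1720
top rinse_bowl 0.55 [298.4 226.1 308.6 278.5] 175
top mug 0.95 [208.8 325.7 246.8 371. ] 1108
```

```bash
python3 - <<'E'
from h import *
a=cv2.imread("pics/scene0.png"); b=cv2.imread("pics/top0.png")
cv2.imwrite("pics/c1.png",cv2.resize(a[220:360,240:365],None,fx=4.2,fy=4.2,interpolation=2))
cv2.imwrite("pics/c2.png",cv2.resize(a[95:220,330:410],None,fx=4.8,fy=4.8,interpolation=2))
cv2.imwrite("pics/c3.png",cv2.resize(b[220:300,235:330],None,fx=7,fy=7,interpolation=2))
cv2.imwrite("pics/c4.png",cv2.resize(b[230:290,380:500],None,fx=6.6,fy=6.6,interpolation=2))
E
```

```text
(no output)
```

View pics/c1.png

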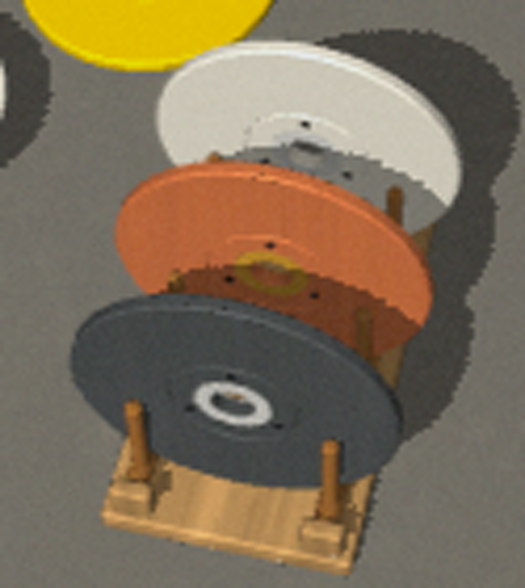

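View pics/c2.png

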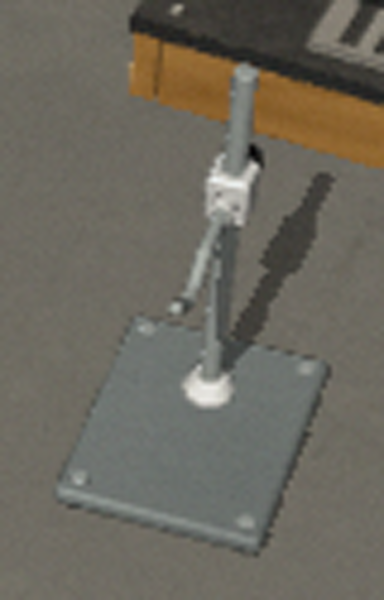

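View pics/c3.png

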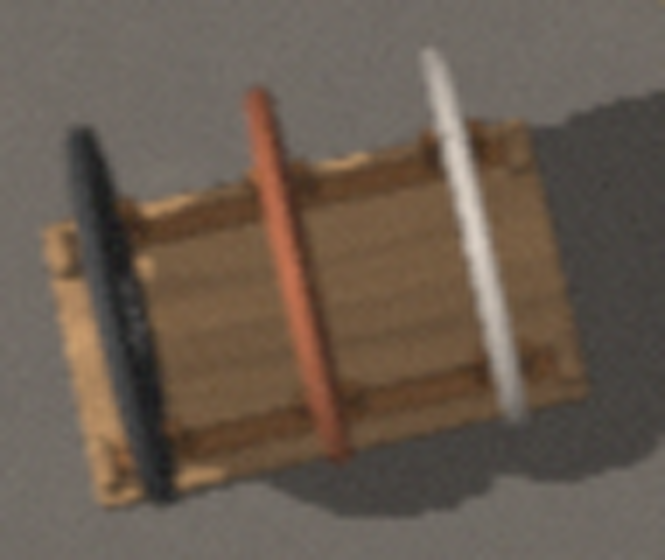

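View pics/c4.png

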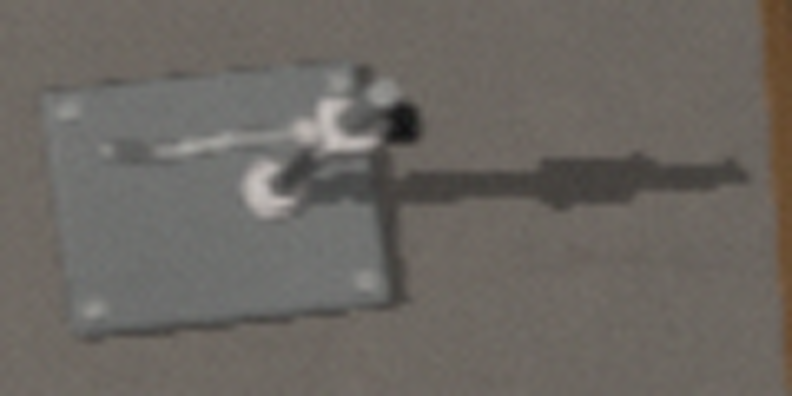

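```bash
cat > fit.py <<'E'
from h import *
from scipy.optimize import least_squares
C={n:robot.read_camera(n) for n in("scene","top")}
T=lambda p:((p[0]+.5)/6.6-.5+380,(p[1]+.5)/6.6-.5+230)
S=lambda p:((p[0]+.5)/4.8-.5+330,(p[1]+.5)/4.8-.5+95)
top=dict(c=[T(p) for p in[(42,90),(362,68),(388,298),(75,330)]],foot=T((270,190)),pt=T((385,92)),nose=T((108,150)))
sc=dict(c=[S(p) for p in[(140,322),(328,368),(258,545),(60,490)]],foot=S((208,388)),pt=S((245,72)),nose=S((180,306)))
for p in top["c"]: print("top plate",onz(C["top"],*p,.014))
for p in sc["c"]: print("scene plate",onz(C["scene"],*p,.014))
for n,d in(("top",top),("scene",sc)): print(n,"foot",onz(C[n],*d["foot"],.018),"ptop",onz(C[n],*d["pt"],.218))
def res(P,v=False):
    x,y,yaw,h,off=P; R=np.array([[np.cos(yaw),-np.sin(yaw)],[np.sin(yaw),np.cos(yaw)]])
    W=lambda a,b,z:np.r_[np.array([x,y])+R@[a,b],z]
    r=[]
    co=[(.055,.07),(.055,-.07),(-.055,-.07),(-.055,.07)]
    for n,d,order in(("top",top,[0,1,2,3]),("scene",sc,None)):
        c=C[n]
        pr=[proj(c,W(a,b+off,.014)) for a,b in co]
        for q in d["c"]: 
            e=min((p-np.array(q) for p in pr),key=lambda e:e@e); r.append(e)
        r.append(proj(c,W(0,0,.018))-d["foot"]); r.append(proj(c,W(0,0,.218))-d["pt"]); r.append(proj(c,W(0,.096,h+.015))-d["nose"])
    r=np.array(r)
    return r if v else r.ravel()
b=None
for y0 in(0,np.pi):
    s=least_squares(res,[.46,-.15,y0,.15,.03],x_scale=[.01,.01,.1,.01,.01],loss="soft_l1")
    if b is None or s.cost<b.cost:b=s
print(b.x,np.degrees(b.x[2]),b.cost);print(res(b.x,True))
E
python3 fit.py
```

```text
top plate [ 0.5673 -0.1447  0.014 ]
top plate [ 0.5766 -0.2853  0.014 ]
top plate [ 0.4748 -0.2915  0.014 ]
top plate [ 0.4613 -0.1558  0.014 ]
scene plate [ 0.5729 -0.2765  0.014 ]
scene plate [ 0.469  -0.2875  0.014 ]
scene plate [ 0.4568 -0.1534  0.014 ]
scene plate [ 0.561  -0.1445  0.014 ]
top foot [ 0.5217 -0.2418  0.018 ] ptop [ 0.5228 -0.2444  0.218 ]
scene foot [ 0.5196 -0.2417  0.018 ] ptop [ 0.5201 -0.2434  0.218 ]
[ 0.5202 -0.2437  0.0903  0.1417  0.0255] 5.17298751025963 9.49624623790567
[[-0.3619  0.3038]
 [-0.8016 -0.7896]
 [ 0.5958  1.8653]
 [-0.7378  1.569 ]
 [ 0.7193  0.5154]
 [-0.2072  1.0462]
 [-0.6386  0.5122]
 [-1.1663 -2.2582]
 [ 0.5872 -1.3886]
 [ 0.0076 -0.0441]
 [-2.1564 -0.477 ]
 [ 0.092  -0.5976]
 [ 0.0306 -0.1054]
 [-1.4194 -0.2803]]
```

```bash
cat > lap.py <<'E'
from h import *
from scipy.optimize import minimize
C={n:robot.read_camera(n) for n in("scene","top")}
def rend(c,x,y,yaw,z=.091,k=4):
    a=np.linspace(0,2*np.pi,90); P=[]
    n=np.array([-np.sin(yaw),np.cos(yaw),0]); e=np.array([np.cos(yaw),np.sin(yaw),0])
    for s in(-.004,.004):
        for t in a: P.append(proj(c,np.array([x,y,z])+n*s+.075*(e*np.cos(t)+np.array([0,0,1])*np.sin(t))))
    h=cv2.convexHull((((np.array(P)+.5)*k-.5)*16).round().astype(np.int32))
    m=np.zeros((480*k,640*k),np.uint8); cv2.fillConvexPoly(m,h,1,shift=4); 
    return cv2.resize(m.astype(np.float32),(640,480),interpolation=cv2.INTER_AREA)
M={}
for n in C:
    hsv=cv2.cvtColor(C[n]["image"],cv2.COLOR_BGR2HSV).astype(int)
    m=((hsv[...,0]<=9)|(hsv[...,0]>175))&(hsv[...,1]>130)&(hsv[...,2]>80)
    ex=[d["extent"] for d in robot.silhouettes("drying_rack",n)][:1]
    box=np.zeros((480,640),bool)
    if n=="top": box[228:292,265:292]=1
    else: box[255:305,262:348]=1
    M[n]=(m&box).astype(float); print(n,M[n].sum())
st=robot.silhouettes("steel_lap","scene")[0]["pixels"]
ign={"top":np.zeros((480,640),bool),"scene":cv2.dilate(st.astype(np.uint8),np.ones((5,5)))>0}
ign["scene"][290:]=1
def cost(P,v=False):
    r=[]
    for n in C:
        d=rend(C[n],P[0]*.01,P[1]*.01,P[2]*.1); w=~ign[n]
        r.append((np.abs(d-M[n])*w).sum()/(M[n]*w).sum())
    return r if v else sum(r)
best=None
for y0 in(.1,.2):
  s=minimize(cost,[46,13,y0*10],method="Nelder-Mead",options=dict(initial_simplex=[[46,13,y0*10],[49,13,y0*10],[46,15,y0*10],[46,13,y0*10+1]],xatol=.01,fatol=1e-4))
  print(s.x,np.degrees(s.x[2]*.1),cost(s.x,True))
  if best is None or s.fun<best.fun: best=s
k=7
o=[]
for n,(u0,v0,w,h) in(("top",(235,220,95,80)),("scene",(240,220,120,90))):
    im=cv2.resize(C[n]["image"][v0:v0+h,u0:u0+w],None,fx=400/w,fy=300/h,interpolation=2)
    r=cv2.resize(rend(C[n],best.x[0]*.01,best.x[1]*.01,best.x[2]*.1)[v0:v0+h,u0:u0+w],(im.shape[1],im.shape[0]))
    cs,_=cv2.findContours((r>.5).astype(np.uint8),0,1); cv2.drawContours(im,cs,-1,(255,255,0),1); o.append(im)
cv2.imwrite("pics/lapfit.png",np.hstack(o))
E
python3 lap.py
```

```text
scene 172.0
top 156.0
[29.9187 14.1098  7.2194] 41.364276614472665 [np.float64(1.0), np.float64(2.796474358974359)]
[26.1849 15.779  16.7513] 95.97780735727542 [np.float64(1.0), np.float64(2.2988782051282053)]
```

View pics/lapfit.png

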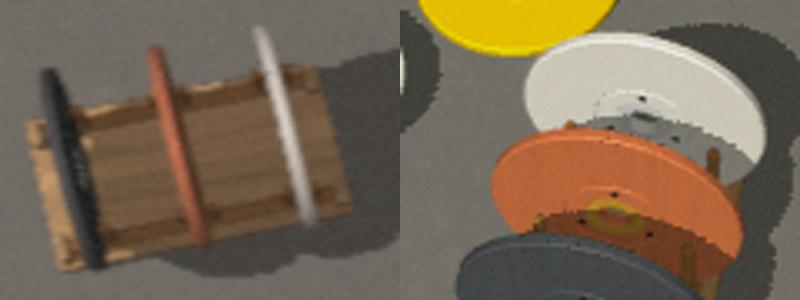

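```bash
python3 - <<'E'
from h import *
for n,pts in(("scene",[(290,268),(300,275),(280,270),(330,285),(310,285)]),("top",[(272,236),(276,255),(280,275),(283,285),(279,265)])):
    c=robot.read_camera(n)
    for u,v in pts: print(n,cv2.cvtColor(c["image"],cv2.COLOR_BGR2HSV)[v,u])
c=robot.read_camera("top"); 
a=onz(c,272,233.5,.11);b=onz(c,283.7,285,.11);print(a,b,(a+b)/2,np.degrees(np.arctan2(a[1]-b[1],a[0]-b[0])))
E
sed -i 's/hsv\[...,0\]<=9/hsv[...,0]<=12/; s/,1\]>130/,1]>125/; s/minimize(cost,\[46,13,y0\*10\]/minimize(cost,[48,14,y0*10]/; s/\[\[46,13,y0\*10\],\[49,13,y0\*10\],\[46,15,y0\*10\],\[46,13,y0\*10+1\]\]/[[48,13,y0*10],[49,13,y0*10],[48,14,y0*10],[48,13,y0*10+1]]/' lap.py; python3 lap.py
```

```text
scene [ 10 174 186]
scene [ 10 175 184]
scene [ 10 182 179]
scene [ 10 176 183]
scene [ 20 189 105]
top [ 10 148 138]
top [  9 152 156]
top [  8 142 147]
top [  8 127  86]
top [  9 142 124]
[0.5748 0.1761 0.11  ] [0.4346 0.143  0.11  ] [0.5047 0.1595 0.11  ] 13.272013721814087
scene 2120.0
top 246.0
[50.5467 16.3482  2.3963] 13.729815567926178 [np.float64(0.10520411117544876), np.float64(0.31377032520325204)]
[50.5642 16.3561  2.3426] 13.422326588298173 [np.float64(0.10484221192819919), np.float64(0.3122459349593496)]
```

View pics/lapfit.png

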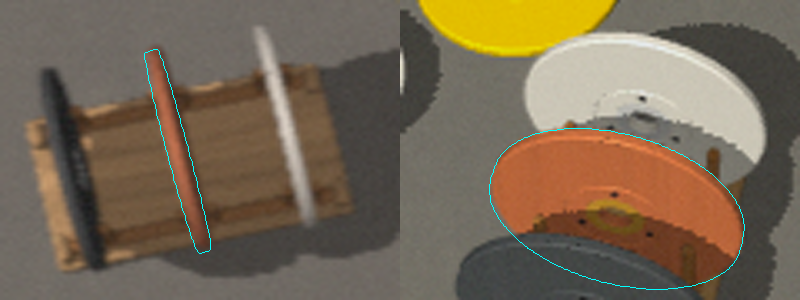

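Candidates for the copper lap in the scene image are the yellow disc lying at (275,212), the white one at (313,252), the orange one at (305,280) and the dark grey one at (296,312). The enlarged crop shows that only the orange disc, in the rack's middle place, is copper-coloured. The fit puts its centre at about (0.505, 0.163), yaw 13.5°, which the tool already matches. The stand is at about (0.520, -0.243), yaw 5°, with the dip near z = 0.142.

```bash
python3 -m inch '[[1,0,-2,0,0,0,0],[3,-1,-5,0,0,0,0],[6,-2.5,-8,0,0,0,0],[9.5,-4,-9,0,0,0,0],[13,-5.5,-9,0,0,0,0],[16.5,-7,-9,0,0,0,0],[20,-8.5,-9,0,0,0,0],[23.5,-10,-9,0,0,0,0],[26.5,-11.3,-9,0,0,0,0],[28.5,-12,-9,0,0,0,0]]'
```

```text
t: 2.78
ee_pos: [0.4025, -0.4471, 0.3014]
eef_rot: [[0.972, 0.233, 0.002], [0.233, -0.972, 0.002], [0.002, -0.001, -1.0]]
contact_force: [0.2, 0.4, 0.5]
opening: 0.496
```

```bash
python3 -m inch '[[0.7,-1.5,0,0,0,0,0],[1.9,-4.5,0,0,0,0,0],[3.3,-8,0,0,0,0,0],[4.8,-11.5,0,0,0,0,0],[6.3,-15,0,0,0,0,0],[7.8,-18.5,0,0,0,0,0],[9.3,-22,0,0,0,0,0],[10.8,-25.5,0,0,0,0,0],[12.2,-29,0,0,0,0,0],[13.7,-32.5,0,0,0,0,0],[15.1,-36,0,0,0,0,0],[16.6,-39.5,0,0,0,0,0]]'; python3 -m inch '[[1.4,-3.4,0,0,0,0,0],[2.7,-6.5,0,0,0,0,0],[4.0,-9.5,0,0,0,0,0],[5.2,-12.3,0,0,0,0,0],[6.2,-14.8,0,0,0,0,0],[6.9,-16.5,0,0,0,0,0],[7.2,-17.2,0,0,0,0,0],[7.3,-17.5,0,0,0,0,0],[7.3,-17.5,0,0,0,0,0],[7.3,-17.5,0,0,0,0,0]]'
python3 - <<'E'
from h import *
s=robot.observe(); print(s["ee_pos"],s["eef_rot"],s["joint_pos"])
for n in("scene","top"):
    c=robot.read_camera(n); cv2.imwrite(f"pics/{n}1.png",c["image"])
a=cv2.imread("pics/scene1.png");b=cv2.imread("pics/top1.png")
cv2.imwrite("pics/d1.png",np.hstack([cv2.resize(a[180:360,220:400],(400,400)),cv2.resize(b[190:330,210:350],(400,400))]))
E
```

```text
t: 3.78
ee_pos: [0.4699, -0.0266, 0.3016]
eef_rot: [[0.974, 0.228, 0.001], [0.228, -0.974, -0.0], [0.001, 0.0, -1.0]]
contact_force: [1.0, -0.4, 0.2]
opening: 0.5
t: 4.62
ee_pos: [0.501, 0.157, 0.3012]
eef_rot: [[0.974, 0.227, -0.0], [0.227, -0.974, -0.001], [-0.0, 0.001, -1.0]]
contact_force: [-0.5, 0.1, 0.1]
opening: 0.501
[0.501  0.157  0.3012] [[ 0.9739  0.2269 -0.0002]
 [ 0.2269 -0.9739 -0.0012]
 [-0.0005  0.0011 -1.    ]] [ -11.8111   20.5204  -12.1365   99.367     4.9175   60.6629 -102.5025]
```

View pics/d1.png

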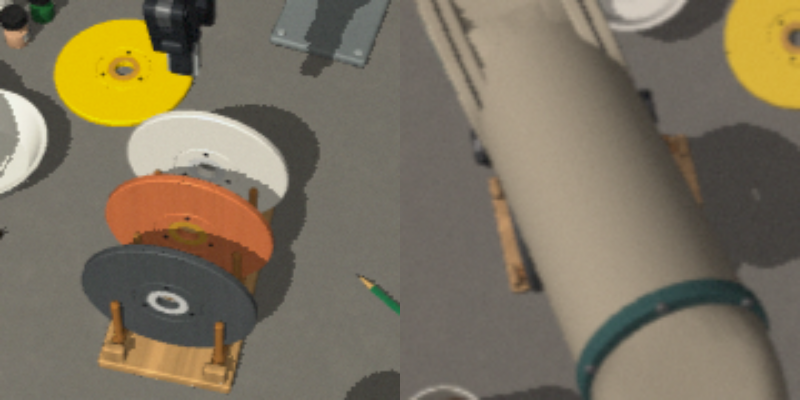

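```bash
python3 -m inch '[[0.3,-0.3,1,0,0,0,0],[0.5,-0.5,3,0,0,0,0],[0.5,-0.5,6,0,0,0,0],[0.5,-0.5,8.5,0,0,0,0],[0.5,-0.5,10.5,0,0,0,0],[0.5,-0.5,11.5,0,0,0,0],[0.5,-0.5,12,0,0,0,0],[0.5,-0.5,12,0,0,0,0]]'
python3 - <<'E'
from h import *
s=robot.observe(); print(s["ee_pos"])
c=robot.read_camera("scene"); a=c["image"]; print(proj(c,s["ee_pos"]))
cv2.imwrite("pics/d2.png",cv2.resize(a[200:320,240:400],(800,600),interpolation=2))
E
```

```text
t: 5.38
ee_pos: [0.5044, 0.1644, 0.1804]
eef_rot: [[0.974, 0.228, -0.001], [0.228, -0.974, -0.001], [-0.001, 0.0, -1.0]]
contact_force: [0.1, -0.3, -0.6]
opening: 0.504
[0.5044 0.1644 0.1804]
[303.4778 256.6884]
```

View pics/d2.png

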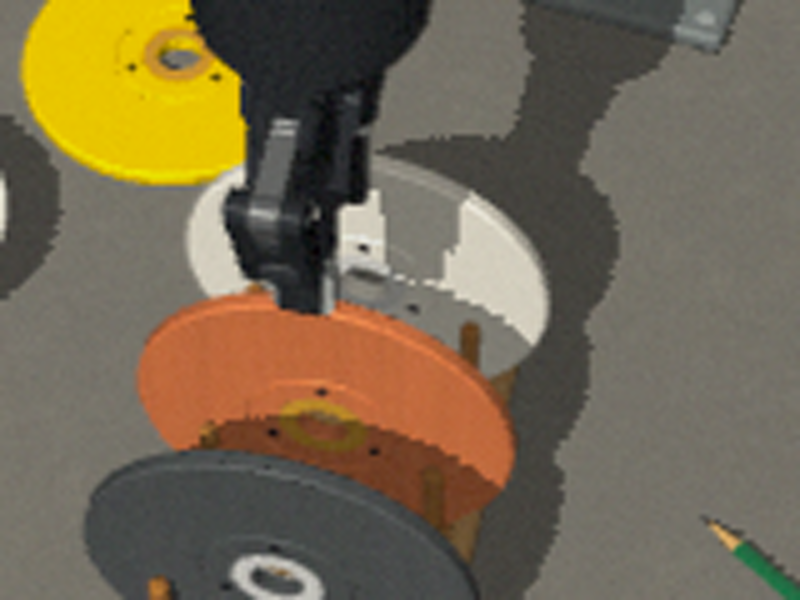

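```bash
python3 -m inch '[[0,0,0.7,0,0,0,0],[0,0,1.5,0,0,0,0],[0,0,2.2,0,0,0,0],[0,0,2.5,0,0,0,0],[0,0,2.5,0,0,0,0]]'; python3 -m inch '[[0,0,0.6,0,0,0,0],[0,0,1.2,0,0,0,0],[0,0,1.7,0,0,0,0],[0,0,1.7,0,0,0,0]]'
python3 - <<'E'
from h import *
s=robot.observe(); print(s["ee_pos"])
c=robot.read_camera("scene"); a=c["image"]
cv2.imwrite("pics/d3.png",cv2.resize(a[220:320,240:373],(800,600),interpolation=2))
E
```

```text
t: 5.85
ee_pos: [0.5041, 0.1645, 0.1554]
eef_rot: [[0.973, 0.229, -0.001], [0.229, -0.973, -0.001], [-0.002, 0.0, -1.0]]
contact_force: [0.3, 0.5, 0.3]
opening: 0.497
t: 6.18
ee_pos: [0.504, 0.1645, 0.138]
eef_rot: [[0.973, 0.229, -0.002], [0.229, -0.973, -0.001], [-0.002, 0.0, -1.0]]
contact_force: [-0.5, 0.0, -0.0]
opening: 0.497
[0.504  0.1645 0.138 ]
```

View pics/d3.png

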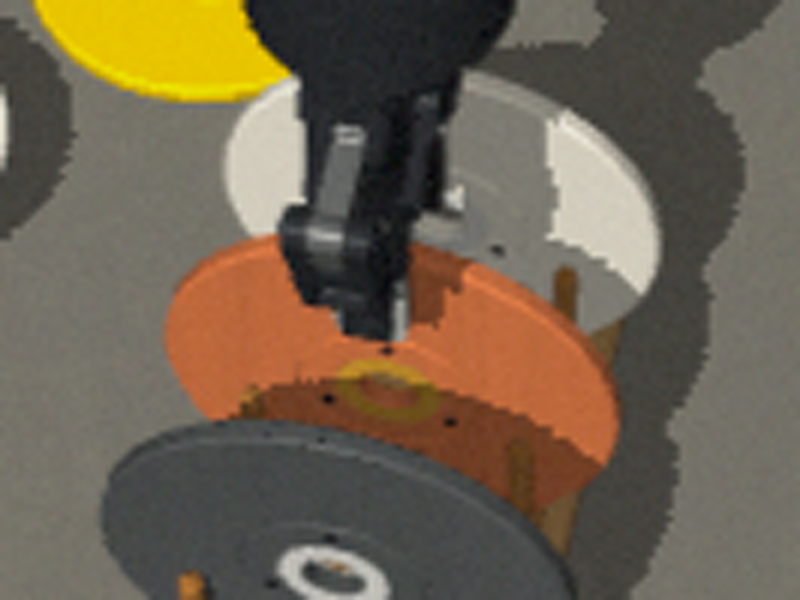

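```bash
python3 -m inch '[[0,0,0,0,0,0,0.5],[0,0,0,0,0,0,0.7]]';  python3 -m inch '[[0,0,0,0,0,0,0.8],[0,0,0,0,0,0,0.8],[0,0,0,0,0,0,0.8]]'
```

```text
t: 6.4
ee_pos: [0.5049, 0.1649, 0.1394]
eef_rot: [[0.973, 0.229, 0.0], [0.229, -0.973, 0.0], [0.0, -0.0, -1.0]]
contact_force: [0.8, 0.4, -0.0]
opening: 0.229
t: 6.65
ee_pos: [0.5049, 0.1648, 0.1394]
eef_rot: [[0.973, 0.229, 0.0], [0.229, -0.973, 0.0], [0.0, -0.0, -1.0]]
contact_force: [0.3, 0.1, 0.2]
opening: 0.099
```

```bash
python3 -m inch '[[0,0,0,0,0,0,1],[0,0,0,0,0,0,1],[0,0,0,0,0,0,1],[0,0,0,0,0,0,1]]'
```

```text
t: 6.98
ee_pos: [0.5049, 0.1649, 0.1395]
eef_rot: [[0.973, 0.229, 0.001], [0.229, -0.973, 0.0], [0.001, -0.0, -1.0]]
contact_force: [-0.7, -0.6, 4.1]
opening: 0.064
```

```bash
python3 -m inch '[[0,0,-0.3,0,0,0,1],[0,0,-0.8,0,0,0,1],[0,0,-1.5,0,0,0,1],[0,0,-2,0,0,0,1],[0,0,-2,0,0,0,1]]'
```

```text
t: 7.4
ee_pos: [0.5054, 0.1651, 0.1603]
eef_rot: [[0.974, 0.229, 0.002], [0.229, -0.974, 0.001], [0.002, -0.0, -1.0]]
contact_force: [0.5, 0.2, -4.6]
opening: 0.066
```

```bash
python3 -m inch '[[0,0,-1,0,0,0,1],[0,0,-3,0,0,0,1],[0,0,-5.5,0,0,0,1],[0,0,-8,0,0,0,1],[0,0,-10.5,0,0,0,1],[0,0,-13,0,0,0,1],[0,0,-15.5,0,0,0,1],[0,0,-17.5,0,0,0,1],[0,0,-18.5,0,0,0,1],[0,0,-18.5,0,0,0,1],[0,0,-18.5,0,0,0,1]]'
python3 - <<'E'
from h import *
s=robot.observe(); print(s["ee_pos"],s["contact_force"])
c=robot.read_camera("scene"); a=c["image"];cv2.imwrite("pics/s4.png",a);print(proj(c,s["ee_pos"]))
cv2.imwrite("pics/d4.png",cv2.resize(a[150:320,200:427],(800,600),interpolation=2))
E
```

```text
t: 8.32
ee_pos: [0.5043, 0.1646, 0.3439]
eef_rot: [[0.973, 0.229, -0.0], [0.229, -0.973, -0.0], [-0.0, 0.0, -1.0]]
contact_force: [-1.3, -0.6, -5.0]
opening: 0.062
[0.5043 0.1646 0.3439] [-1.2716 -0.6376 -4.9581]
[300.7314 193.7513]
```

View pics/d4.png

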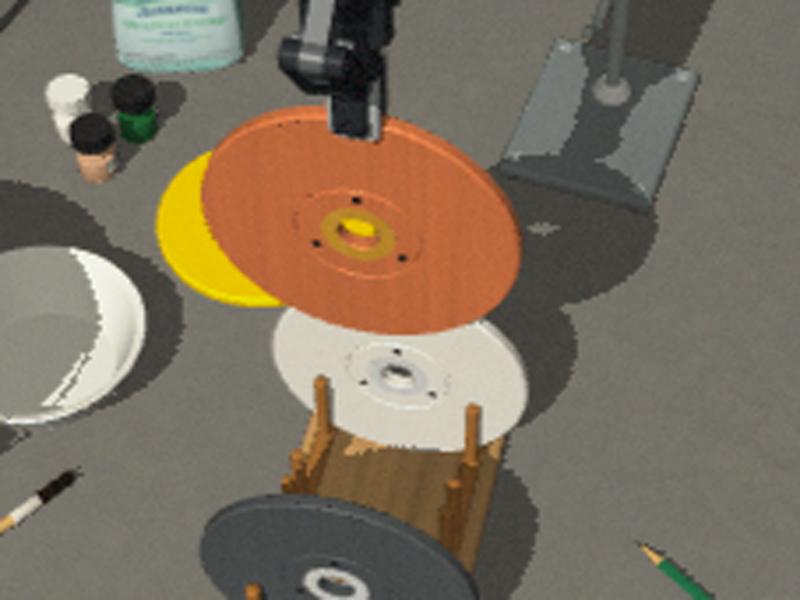

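```bash
python3 - <<'E'
from h import *
from scipy.optimize import minimize
import re
src=open("lap.py").read(); exec(src[src.index("def rend"):src.index("M={}")])
c=robot.read_camera("scene"); s=robot.observe(); p=s["ee_pos"]
im=c["image"]; hsv=cv2.cvtColor(im,cv2.COLOR_BGR2HSV).astype(int)
m=((hsv[...,0]<=13))&(hsv[...,1]>125)&(hsv[...,2]>80); box=np.zeros_like(m); box[170:250,250:355]=1; m&=box
m=cv2.morphologyEx(m.astype(np.uint8),cv2.MORPH_CLOSE,np.ones((15,15)))
w=np.ones(m.shape); w[:192,290:314]=0
yaw=np.arctan2(s["eef_rot"][1,0],s["eef_rot"][0,0])
def cost(P):
    q=p+np.r_[np.cos(yaw),np.sin(yaw),0]*P[0]*.001; d=rend(c,q[0],q[1],yaw+np.radians(P[2]),p[2]-.048+P[1]*.001)
    return (np.abs(d-m)*w).sum()/m.sum()
r=minimize(cost,[0,0,0],method="Nelder-Mead",options=dict(initial_simplex=[[0,0,0],[5,0,0],[0,5,0],[0,0,4]],xatol=.05,fatol=1e-4)); print(r.x,r.fun, cost([0,0,0]))
E
```

```text
[-0.3028  1.5963 -2.995 ] 0.044585987261146494 0.055035828025477705
```

```bash
python3 -m inch '[[-0.2,1,0,0,0,0,1],[-0.6,3,0,0,0,1,1],[-1.2,6,0,0,0,2,1],[-1.8,9,0,0,0,3,1],[-2.4,12,0,0,0,4,1],[-3.0,15,0,0,0,5,1],[-3.6,18,0,0,0,6,1],[-4.3,21,0,0,0,7,1],[-4.9,24,0,0,0,8,1],[-5.5,27,0,0,0,8,1],[-6.0,29.5,0,0,0,8,1],[-6.4,31.5,0,0,0,8,1]]'; python3 -m inch '[[-0.2,1,0,0,0,0,1],[-0.3,1.7,1,0,0,0,1],[-0.3,1.8,2,0,0,0,1],[-0.3,1.8,3,0,0,0,1],[-0.3,1.8,3.5,0,0,0,1],[-0.3,1.8,3.5,0,0,0,1],[-0.3,1.8,3.5,0,0,0,1]]'
cat > look.py <<'E'
from h import *
import sys
k=sys.argv[1]
s=robot.observe(); print(s["ee_pos"],s["contact_force"],np.degrees(np.arctan2(s["eef_rot"][1,0],s["eef_rot"][0,0])),s["joint_pos"])
a=robot.read_camera("scene")["image"]; b=robot.read_camera("top")["image"]
cv2.imwrite(f"pics/raw_{k}.png",a);cv2.imwrite(f"pics/rawt_{k}.png",b)
cv2.imwrite(f"pics/{k}.png",np.hstack([cv2.resize(a[60:240,290:440],(500,600),interpolation=2),cv2.resize(b[210:310,370:420],(300,600),interpolation=2)]))
E
python3 look.py e1
```

```text
t: 9.42
ee_pos: [0.513, -0.1603, 0.343]
eef_rot: [[0.996, 0.088, -0.003], [0.088, -0.996, -0.001], [-0.003, 0.001, -1.0]]
contact_force: [0.1, 0.7, -4.4]
opening: 0.064
t: 10.0
ee_pos: [0.5131, -0.1733, 0.3087]
eef_rot: [[0.996, 0.093, -0.001], [0.093, -0.996, 0.001], [-0.001, -0.001, -1.0]]
contact_force: [0.1, -0.3, -4.2]
opening: 0.063
[ 0.5131 -0.1733  0.3087] [ 0.1192 -0.2911 -4.1842] 5.338894285761369 [ 17.9575  21.3508  -3.1943  96.4278   1.2778  62.3218 -70.2741]
```

View pics/e1.png

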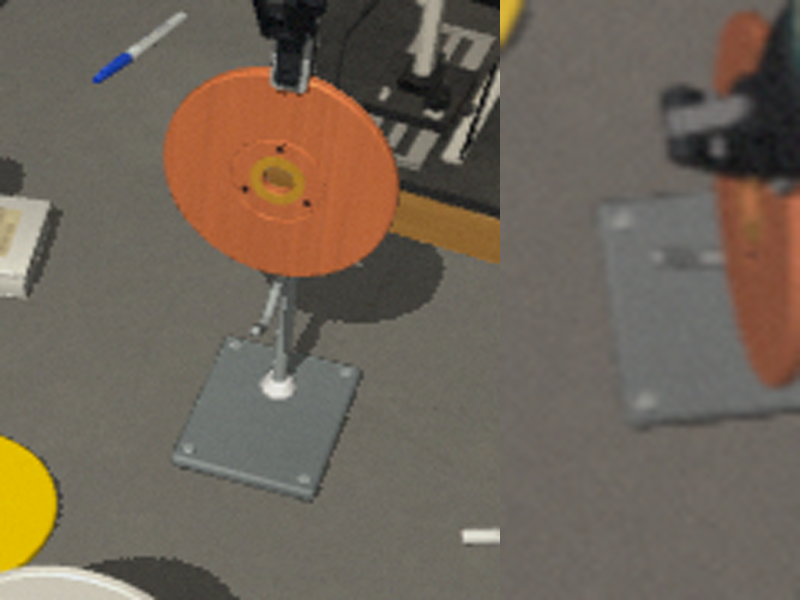

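```bash
python3 -m inch '[[0,0,0.7,0,0,0,1],[0,0,1.4,0,0,0,1],[0,0,2.0,0,0,0,1],[0,0,2.3,0,0,0,1],[0,0,2.3,0,0,0,1]]'; python3 -m inch '[[0,0,0.2,0,0,0,1],[0,0,0.4,0,0,0,1],[0,0,0.5,0,0,0,1],[0,0,0.5,0,0,0,1]]'
```

```text
t: 10.52
ee_pos: [0.5124, -0.1745, 0.285]
eef_rot: [[0.996, 0.091, -0.002], [0.091, -0.996, 0.001], [-0.002, -0.001, -1.0]]
contact_force: [1.1, 0.1, -4.7]
opening: 0.069
t: 10.85
ee_pos: [0.5131, -0.1747, 0.2811]
eef_rot: [[0.996, 0.091, -0.0], [0.091, -0.996, 0.0], [-0.0, -0.0, -1.0]]
contact_force: [0.5, 0.1, -3.2]
opening: 0.062
```

```bash
python3 -m inch '[[0,0,0.15,0,0,0,1],[0,0,0.3,0,0,0,1],[0,0,0.3,0,0,0,1]]'; python3 -m inch '[[0,0,0.15,0,0,0,1],[0,0,0.3,0,0,0,1],[0,0,0.3,0,0,0,1]]'
```

```text
t: 11.1
ee_pos: [0.513, -0.1746, 0.278]
eef_rot: [[0.996, 0.091, -0.0], [0.091, -0.996, 0.0], [-0.0, -0.0, -1.0]]
contact_force: [0.1, 0.4, -4.9]
opening: 0.063
t: 11.35
ee_pos: [0.5129, -0.1746, 0.2749]
eef_rot: [[0.996, 0.091, -0.001], [0.091, -0.996, 0.0], [-0.001, -0.0, -1.0]]
contact_force: [-0.1, 0.1, -4.3]
opening: 0.061
```

```bash
python3 look.py e2
```

```text
[ 0.5129 -0.1746  0.2749] [-0.1334  0.1308 -4.3178] 5.224376708573983 [ 18.0328  23.1102  -3.1556  99.41     1.4678  57.5514 -70.434 ]
```

View pics/e2.png

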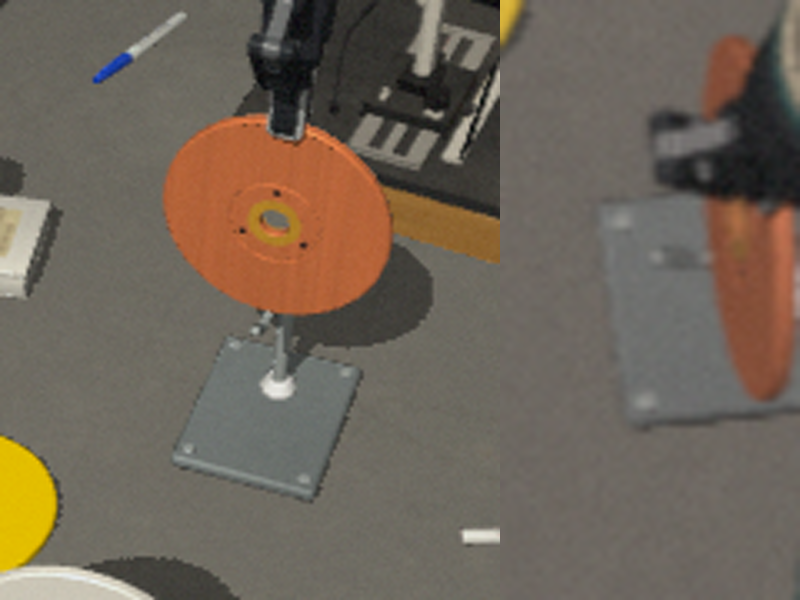

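```bash
for i in 1 ; do python3 -m inch '[[0,0,0.15,0,0,0,1],[0,0,0.3,0,0,0,1],[0,0,0.3,0,0,0,1]]'; done; python3 -m inch '[[0,0,0.1,0,0,0,1],[0,0,0.2,0,0,0,1],[0,0,0.2,0,0,0,1]]' ; python3 -m inch '[[0,0,0.1,0,0,0,1],[0,0,0.2,0,0,0,1],[0,0,0.2,0,0,0,1]]'
```

```text
t: 11.7
ee_pos: [0.5129, -0.1746, 0.2719]
eef_rot: [[0.996, 0.091, -0.0], [0.091, -0.996, 0.0], [-0.0, -0.0, -1.0]]
contact_force: [-0.3, -0.3, -4.4]
opening: 0.059
t: 11.95
ee_pos: [0.513, -0.1747, 0.27]
eef_rot: [[0.996, 0.091, -0.0], [0.091, -0.996, 0.0], [-0.0, -0.0, -1.0]]
contact_force: [-0.1, -0.3, -5.6]
opening: 0.066
t: 12.2
ee_pos: [0.513, -0.1746, 0.268]
eef_rot: [[0.996, 0.091, -0.0], [0.091, -0.996, 0.0], [-0.0, -0.0, -1.0]]
contact_force: [0.3, -0.0, -5.3]
opening: 0.06
```

```bash
python3 -m inch '[[0,0,0.1,0,0,0,1],[0,0,0.2,0,0,0,1],[0,0,0.2,0,0,0,1]]' ; python3 -m inch '[[0,0,0.1,0,0,0,1],[0,0,0.2,0,0,0,1],[0,0,0.2,0,0,0,1]]'
```

```text
t: 12.45
ee_pos: [0.513, -0.1746, 0.266]
eef_rot: [[0.996, 0.091, -0.0], [0.091, -0.996, 0.0], [-0.0, -0.0, -1.0]]
contact_force: [0.4, -0.7, -4.5]
opening: 0.062
t: 12.7
ee_pos: [0.5141, -0.1749, 0.2654]
eef_rot: [[0.996, 0.091, 0.003], [0.091, -0.996, -0.001], [0.003, 0.001, -1.0]]
contact_force: [-0.3, 0.8, 4.4]
opening: 0.063
```

```bash
python3 -m inch '[[0,0,-0.8,0,0,0,1],[0,0,-2,0,0,0,1],[0,0,-2.7,0,0,0,1],[0.1,-1,-2.7,0,0,0,1],[0.1,-2.8,-2.7,0,0,0,1],[0.2,-4.8,-2.7,0,0,0,1],[0.2,-6.1,-2.7,0,0,0,1],[0.2,-6.6,-2.7,0,0,0,1],[0.2,-6.6,-2.2,0,0,0,1]]'; python3 -m inch '[[0,0,1,0,0,0,1],[0,0,3,0,0,0,1],[0,0,5,0,0,0,1],[0,0,7,0,0,0,1],[0,0,8,0,0,0,1],[0,0,8.4,0,0,0,1],[0,0,8.6,0,0,0,1],[0,0,8.6,0,0,0,1],[0,0,8.6,0,0,0,1]]'; python3 look.py e3
```

```text
t: 13.45
ee_pos: [0.5095, -0.1067, 0.2865]
eef_rot: [[0.996, 0.094, 0.001], [0.094, -0.996, 0.001], [0.001, -0.001, -1.0]]
contact_force: [0.3, -0.2, -4.9]
opening: 0.066
t: 14.2
ee_pos: [0.5099, -0.1091, 0.201]
eef_rot: [[0.996, 0.091, 0.002], [0.091, -0.996, -0.0], [0.002, 0.001, -1.0]]
contact_force: [0.0, -0.2, -4.1]
opening: 0.061
[ 0.5099 -0.1091  0.201 ] [ 0.0361 -0.2498 -4.1108] 5.2036021795061504 [ 11.8204  26.2045  -4.0498 108.0655   2.5094  45.708  -78.3604]
```

View pics/e3.png

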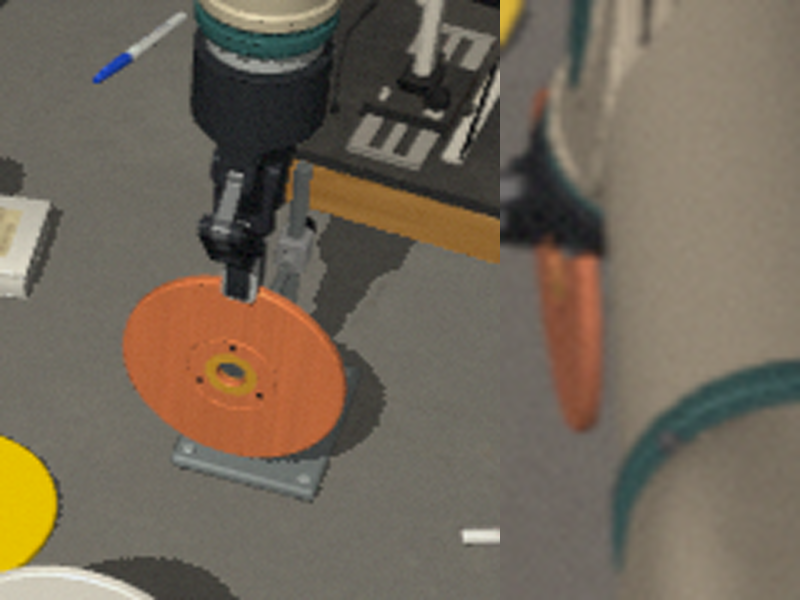

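```bash
python3 - <<'E'
from h import *
im=cv2.imread("pics/raw_e1.png"); cv2.imwrite("pics/nose.png",np.hstack([cv2.resize(im[135:175,350:390],(400,400),interpolation=0),cv2.resize(cv2.imread("pics/rawt_e1.png")[230:270,390:430],(400,400),interpolation=0)]))
c=robot.read_camera("scene"); yaw=np.radians(5.2); n=np.array([-np.sin(yaw),np.cos(yaw),0]);e=np.array([np.cos(yaw),np.sin(yaw),0]);s0=np.array([.521,-.243,0])
for px in[(367.2,158.5),(366.5,159.5),(368,158)]:
    o,d=ray(c,*px); t=((s0-o)@n+.096)/(d@n); p=o+d*t; print(px,p,(p-s0)@e)
p=robot.observe()["ee_pos"]; print("tcp lateral",(p-s0)@e,"y",(p-s0)@n, "bore px",proj(c,p-[0,0,.0475]))
E
```

```text
(367.2, 158.5) [ 0.5079 -0.1478  0.1572] -0.004460427408208183
(366.5, 159.5) [ 0.5092 -0.1477  0.1539] -0.003120323468440161
(368, 158) [ 0.5062 -0.148   0.1592] -0.006129048460954249
tcp lateral 0.0009546971055854242 y 0.13458915153829767 bore px [359.3486 170.6549]
```

View pics/nose.png

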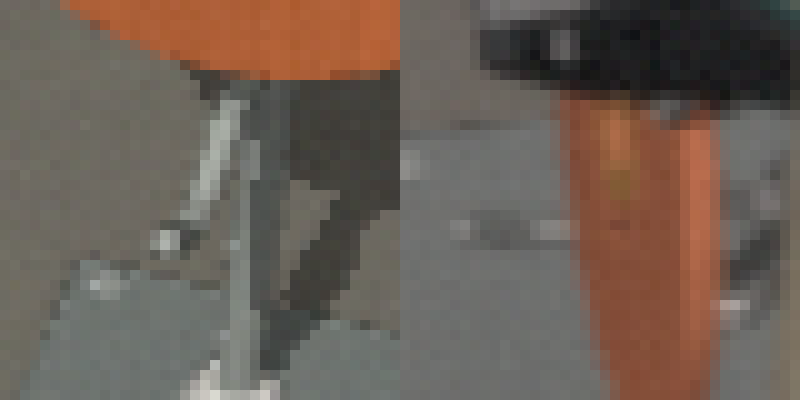

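```bash
python3 - <<'E'
from h import *
c=robot.read_camera("top")
for u in(395.5,396.5):
    for v in(252.3,252.8): print(onz(c,u,v,.1545))
cs=robot.read_camera("scene")
# triangulate
o1,d1=ray(c,396,252.5);o2,d2=ray(cs,366.7,158.7)
A=np.c_[d1,-d2];t=np.linalg.lstsq(A,o2-o1,rcond=None)[0];print("tri",o1+d1*t[0],o2+d2*t[1])
for n,cc,px in(("top",c,None),("sc",cs,None)): pass
im=cv2.imread("pics/top0.png");cv2.imwrite("pics/hk.png",np.hstack([cv2.resize(im[235:275,385:450],(650,400),interpolation=0)]))
im=cv2.imread("pics/scene0.png");cv2.imwrite("pics/hk2.png",cv2.resize(im[125:185,350:400],(500,600),interpolation=0))
E
```

```text
[ 0.5133 -0.1491  0.1545]
[ 0.512  -0.149   0.1545]
[ 0.5133 -0.1516  0.1545]
[ 0.512  -0.1516  0.1545]
tri [ 0.513  -0.1505  0.1536] [ 0.51   -0.151   0.1532]
```

View pics/hk.png

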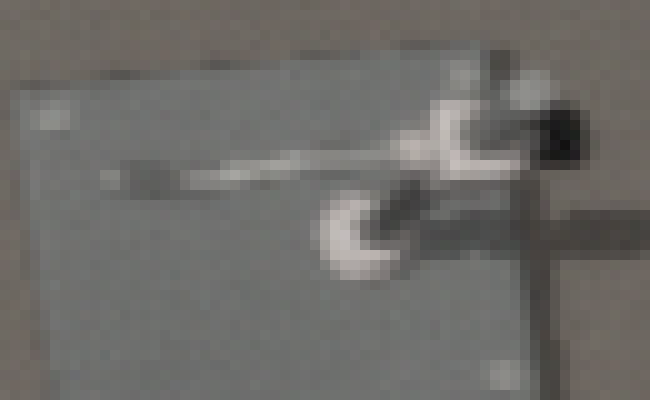

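View pics/hk2.png

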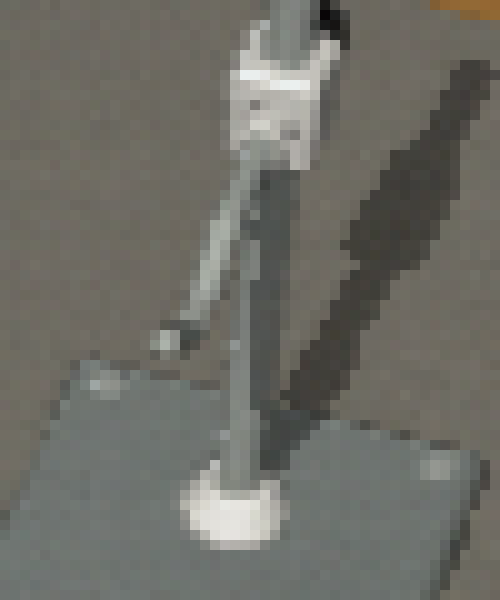

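```bash
python3 -m inch '[[-0.1,0.5,0.1,0,0,0,1],[-0.15,1.3,0.1,0,0,0,1],[-0.15,2.2,0.1,0,0,0,1],[-0.15,2.8,0.1,0,0,0,1],[-0.15,3.1,0.1,0,0,0,1],[-0.15,3.1,0.1,0,0,0,1]]'; python3 -m inch '[[0,0.2,0,0,0,0,1],[0,0.4,0,0,0,0,1],[0,0.4,0,0,0,0,1]]';python3 look.py e4
```

```text
t: 14.95
ee_pos: [0.5104, -0.1414, 0.1992]
eef_rot: [[0.996, 0.089, 0.0], [0.089, -0.996, -0.001], [0.0, 0.001, -1.0]]
contact_force: [0.7, -0.3, -4.7]
opening: 0.066
t: 15.2
ee_pos: [0.5108, -0.144, 0.1992]
eef_rot: [[0.996, 0.091, 0.0], [0.091, -0.996, -0.0], [0.0, 0.0, -1.0]]
contact_force: [0.8, -0.1, -3.8]
opening: 0.063
[ 0.5108 -0.144   0.1992] [ 0.7914 -0.0744 -3.7836] 5.224542842146837 [ 15.4074  27.1047  -3.9107 106.7167   2.4769  46.2536 -74.5635]
```

View pics/e4.png

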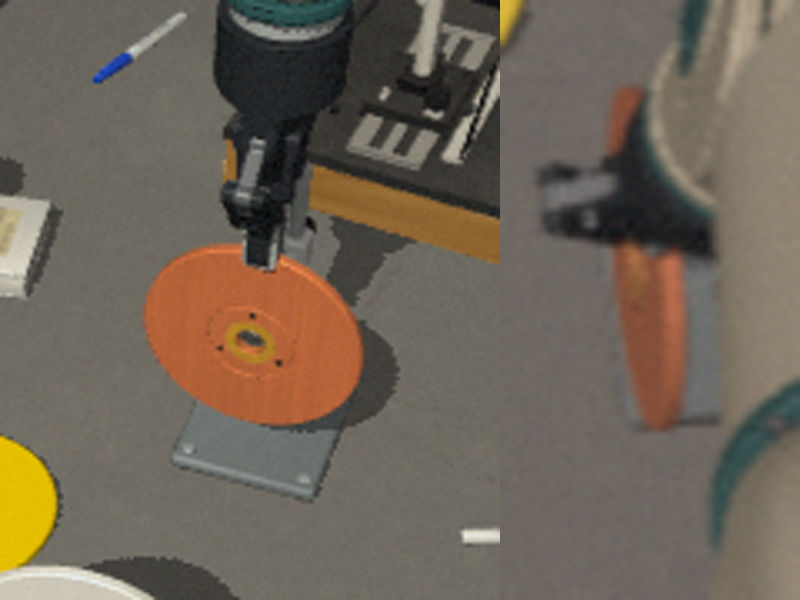

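```bash
python3 -m inch '[[0,0.2,0,0,0,0,1],[0,0.4,0,0,0,0,1],[0,0.4,0,0,0,0,1]]';cat > zb.py <<'E'
from h import *
import sys
c=robot.read_camera("scene");p=robot.observe()["ee_pos"];u,v=proj(c,p-[0,0,.0475]).round().astype(int)
cv2.imwrite(f"pics/{sys.argv[1]}.png",cv2.resize(c["image"][v-20:v+20,u-20:u+20],(520,520),interpolation=0))
E
python3 zb.py f1
```

```text
t: 15.55
ee_pos: [0.5112, -0.1484, 0.1993]
eef_rot: [[0.996, 0.091, 0.0], [0.091, -0.996, -0.001], [0.0, 0.001, -1.0]]
contact_force: [0.6, -0.6, -5.4]
opening: 0.064
```

View pics/f1.png

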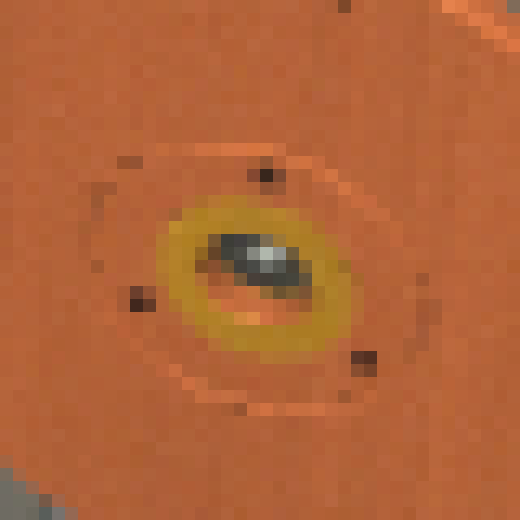

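```bash
python3 -m inch '[[0,0.2,0,0,0,0,1],[0,0.3,0,0,0,0,1],[0,0.3,0,0,0,0,1]]'; python3 zb.py f2;  python3 -m inch '[[0,0.15,0.1,0,0,0,1],[0,0.3,0.2,0,0,0,1],[0,0.3,0.2,0,0,0,1]]'; python3 zb.py f3; cd pics; python3 -c "
import cv2,numpy as np;cv2.imwrite('f23.png',cv2.resize(np.hstack([cv2.imread('f2.png'),cv2.imread('f3.png')]),(800,400),interpolation=0))"
```

```text
t: 15.85
ee_pos: [0.5115, -0.1512, 0.1992]
eef_rot: [[0.996, 0.091, 0.0], [0.091, -0.996, -0.0], [0.0, 0.0, -1.0]]
contact_force: [0.1, 0.6, -5.0]
opening: 0.062
t: 16.15
ee_pos: [0.5116, -0.1542, 0.197]
eef_rot: [[0.996, 0.091, -0.0], [0.091, -0.996, -0.0], [-0.0, 0.0, -1.0]]
contact_force: [-0.6, -0.2, -5.4]
opening: 0.065
```

View pics/f23.png

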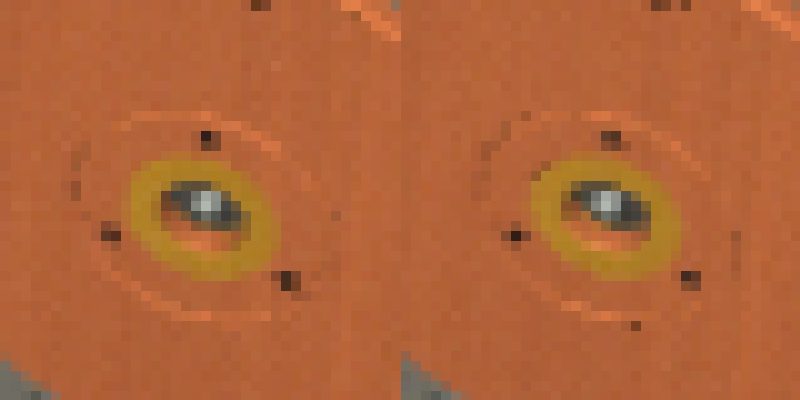

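```bash
python3 -m inch '[[0,0.2,0.1,0,0,0,1],[0,0.4,0.25,0,0,0,1],[0,0.4,0.25,0,0,0,1]]'; python3 -m inch '[[0,0.2,0.1,0,0,0,1],[0,0.4,0.25,0,0,0,1],[0,0.4,0.25,0,0,0,1]]'; python3 zb.py f4
```

```text
t: 16.45
ee_pos: [0.5119, -0.1584, 0.1944]
eef_rot: [[0.996, 0.09, -0.0], [0.09, -0.996, -0.0], [-0.0, 0.0, -1.0]]
contact_force: [0.0, -0.2, -5.1]
opening: 0.065
t: 16.7
ee_pos: [0.5123, -0.1623, 0.1919]
eef_rot: [[0.996, 0.09, -0.0], [0.09, -0.996, -0.0], [-0.0, 0.0, -1.0]]
contact_force: [-0.7, 0.1, -4.4]
opening: 0.063
```

View pics/f4.png

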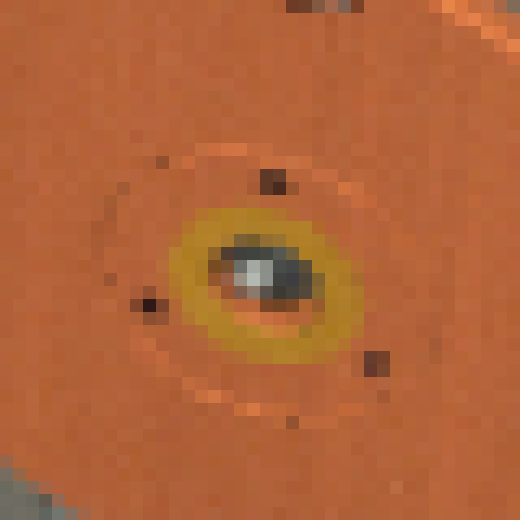

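```bash
python3 -m inch '[[0,0.2,0.1,0,0,0,1],[0,0.4,0.22,0,0,0,1],[0,0.4,0.22,0,0,0,1]]'; python3 -m inch '[[0,0.2,0.1,0,0,0,1],[0,0.4,0.15,0,0,0,1],[0,0.4,0.15,0,0,0,1]]';  python3 -m inch '[[0,0.2,0,0,0,0,1],[0,0.35,0.1,0,0,0,1],[0,0.35,0.1,0,0,0,1]]'; python3 look.py e5; python3 zb.py f5
```

```text
t: 17.0
ee_pos: [0.5127, -0.1663, 0.1898]
eef_rot: [[0.996, 0.091, -0.0], [0.091, -0.996, -0.0], [-0.0, 0.0, -1.0]]
contact_force: [1.1, -0.1, -4.4]
opening: 0.064
t: 17.25
ee_pos: [0.5131, -0.1704, 0.1884]
eef_rot: [[0.996, 0.09, -0.0], [0.09, -0.996, -0.0], [-0.0, 0.0, -1.0]]
contact_force: [0.2, 0.1, -4.9]
opening: 0.061
t: 17.5
ee_pos: [0.5135, -0.1737, 0.1874]
eef_rot: [[0.996, 0.091, 0.0], [0.091, -0.996, -0.0], [0.0, 0.0, -1.0]]
contact_force: [-0.6, 0.4, -4.5]
opening: 0.067
[ 0.5135 -0.1737  0.1874] [-0.5651  0.4123 -4.4646] 5.193200482949943 [ 18.266   28.8402  -3.7622 105.776    2.5682  45.4568 -71.6393]
```

View pics/e5.png

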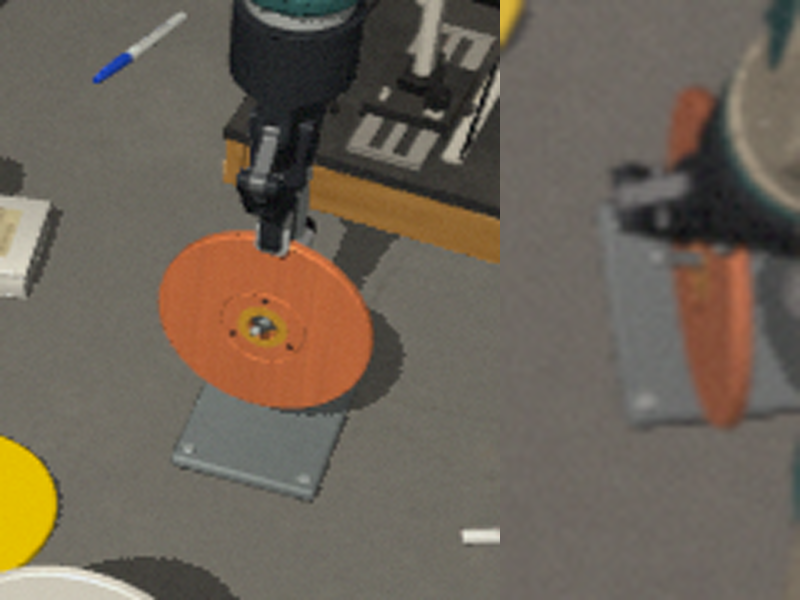

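View pics/f5.png

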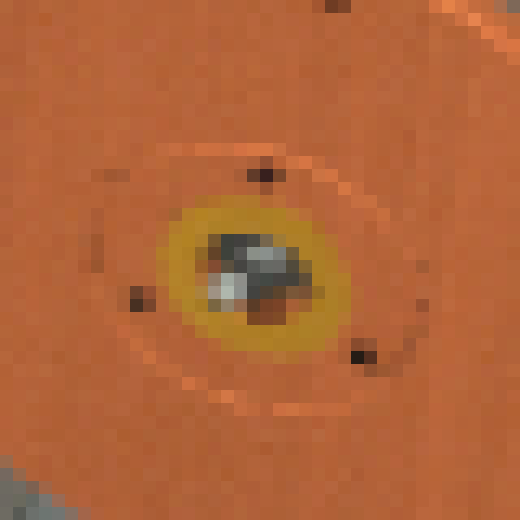

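```bash
python3 -m inch '[[0,0.05,0.2,0,0,0,1],[0,0.1,0.4,0,0,0,1],[0,0.1,0.5,0,0,0,1],[0,0.1,0.5,0,0,0,1]]'; python3 -m inch '[[0,0,0.05,0,0,0,1],[0,0,0.1,0,0,0,1],[0,0,0.1,0,0,0,1]]'; python3 -m inch '[[0,0,0.05,0,0,0,1],[0,0,0.1,0,0,0,1],[0,0,0.1,0,0,0,1]]'
```

```text
t: 17.98
ee_pos: [0.5133, -0.1741, 0.1821]
eef_rot: [[0.996, 0.091, -0.001], [0.091, -0.996, 0.0], [-0.001, -0.0, -1.0]]
contact_force: [-0.6, 0.3, -4.8]
opening: 0.062
t: 18.23
ee_pos: [0.5136, -0.1741, 0.1815]
eef_rot: [[0.996, 0.091, -0.0], [0.091, -0.996, 0.0], [-0.0, -0.0, -1.0]]
contact_force: [0.4, 0.8, -4.9]
opening: 0.06
t: 18.48
ee_pos: [0.5139, -0.1742, 0.1808]
eef_rot: [[0.996, 0.091, 0.001], [0.091, -0.996, -0.0], [0.001, 0.0, -1.0]]
contact_force: [-1.0, -0.0, -1.6]
opening: 0.064
```

```bash
python3 -m inch '[[0,0,0.05,0,0,0,1],[0,0,0.05,0,0,0,1]]'; python3 -m inch '[[0,0,0,0,0,0,0.8],[0,0,0,0,0,0,0.75],[0,0,0,0,0,0,0.7],[0,0,0,0,0,0,0.6],[0,0,0,0,0,0,0.5],[0,0,0,0,0,0,0.4],[0,0,0,0,0,0,0.4]]';python3 look.py e6; python3 zb.py f6
```

```text
t: 18.65
ee_pos: [0.514, -0.1743, 0.1806]
eef_rot: [[0.996, 0.091, 0.001], [0.091, -0.996, -0.0], [0.001, 0.0, -1.0]]
contact_force: [-1.2, -0.0, 1.6]
opening: 0.063
t: 19.23
ee_pos: [0.5136, -0.1742, 0.18]
eef_rot: [[0.996, 0.091, 0.0], [0.091, -0.996, -0.0], [0.0, 0.0, -1.0]]
contact_force: [0.3, -0.4, -0.2]
opening: 0.298
[ 0.5136 -0.1742  0.18  ] [ 0.2545 -0.3818 -0.1845] 5.224302276071135 [ 18.3084  29.4228  -3.7514 106.18     2.6297  44.4739 -71.6129]
```

View pics/e6.png

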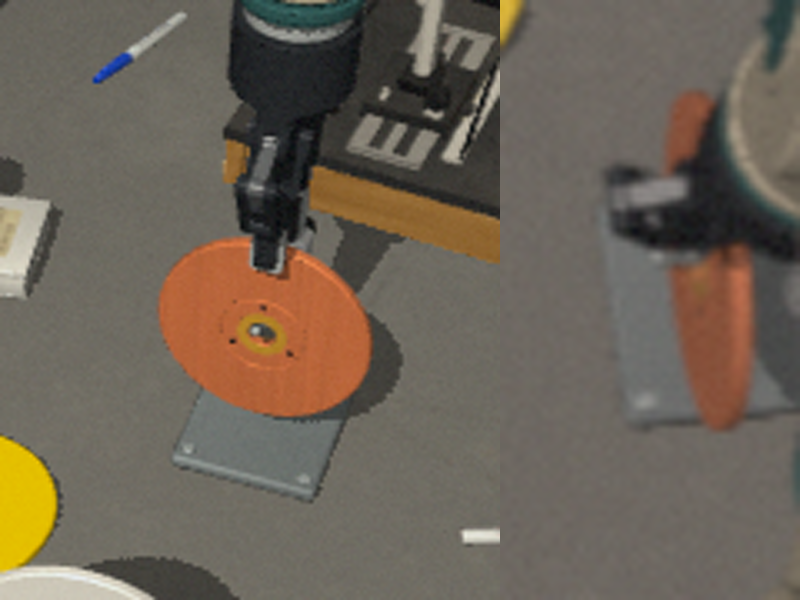

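View pics/f6.png

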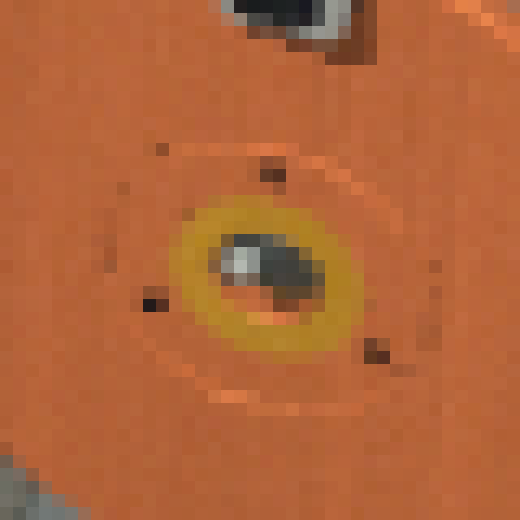

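```bash
python3 -m inch '[[0,0,-0.3,0,0,0,0.3],[0,0,-0.8,0,0,0,0.3],[0,0,-1.5,0,0,0,0.3],[0,0,-2.5,0,0,0,0.3],[0,0,-4,0,0,0,0.3],[0,0,-6,0,0,0,0.3],[0,0,-8,0,0,0,0.3],[0,0,-10,0,0,0,0.3]]'; python3 -m inch '[[0,-1,-2,0,0,0,0.3],[0,-3,-4,0,0,0,0.3],[-1,-5,-5,0,0,0,0.3],[-2,-8,-6,0,0,0,0.3],[-3,-11,-6,0,0,0,0.3],[-4,-14,-6,0,0,0,0.3],[-5,-17,-6,0,0,0,0.3],[-6,-20,-6,0,0,0,0.3],[-6,-22,-6,0,0,0,0.3],[-6,-22,-6,0,0,0,0.3]]';python3 look.py e7
cd pics; python3 -c "
import cv2;a=cv2.imread('raw_e7.png');cv2.imwrite('f7.png',a)"
```

```text
t: 20.05
ee_pos: [0.5137, -0.1741, 0.2821]
eef_rot: [[0.996, 0.091, 0.001], [0.091, -0.996, -0.0], [0.001, 0.0, -1.0]]
contact_force: [0.5, 0.1, 0.2]
opening: 0.351
t: 20.88
ee_pos: [0.4329, 0.0443, 0.3415]
eef_rot: [[0.995, 0.098, 0.002], [0.098, -0.995, 0.002], [0.002, -0.002, -1.0]]
contact_force: [-0.4, 0.1, 0.2]
opening: 0.353
[0.4329 0.0443 0.3415] [-0.3766  0.1447  0.1728] 5.645939062428042 [ -0.3874   9.9441 -10.7968 107.4785   1.9623  62.62   -96.2779]
```

View pics/e7.png

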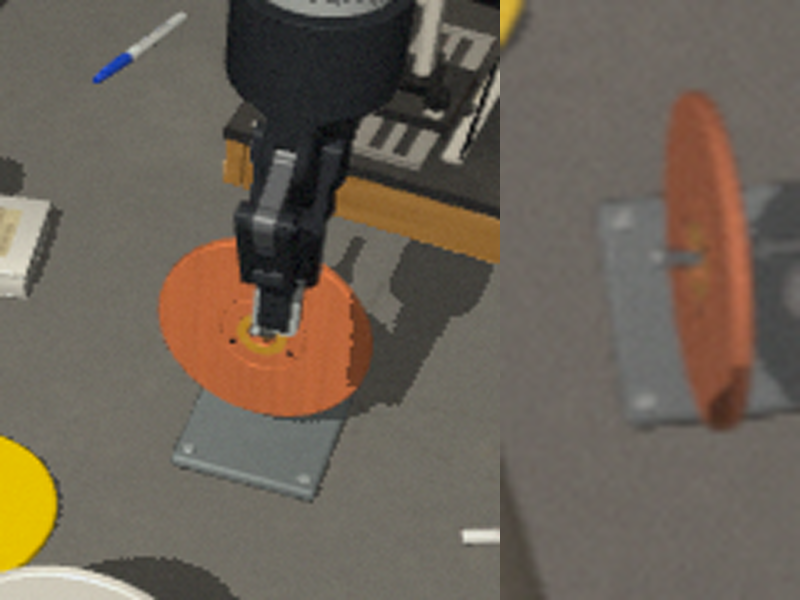

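View pics/f7.png

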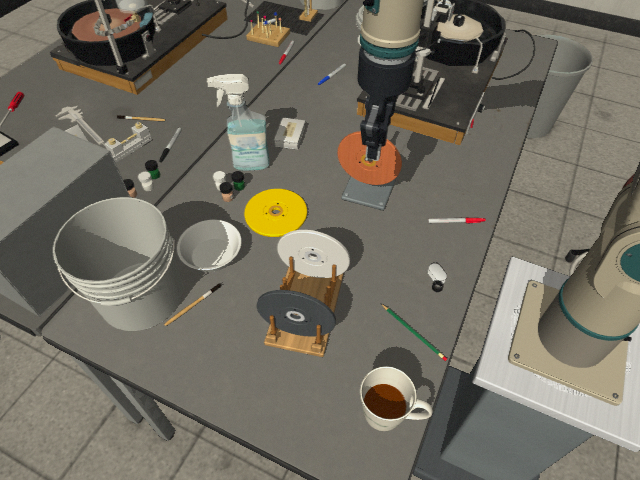

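```bash
python3 -m inch '[[-3,0,-3,0,0,0,0.3],[-5,-3,-4,0,0,0,0.3],[-5,-6,-4,0,0,0,0.3],[-5,-8,-4,0,0,0,0.3],[-5,-8,-4,0,0,0,0.3],[-5,-8,-4,0,0,0,0.3],[-5,-8,-4,0,0,0,0.3]]';python3 look.py e8;python3 -c "
import cv2,numpy as np
a=cv2.imread('pics/raw_e8.png');b=cv2.imread('pics/rawt_e8.png')
cv2.imwrite('pics/f8.png',np.hstack([cv2.resize(a[115:215,330:430],(400,400),interpolation=2),cv2.resize(b[215:295,370:450],(400,400),interpolation=2)]))"
```

```text
t: 21.57
ee_pos: [0.3772, 0.1129, 0.3801]
eef_rot: [[0.996, 0.088, 0.0], [0.088, -0.996, -0.001], [-0.0, 0.001, -1.0]]
contact_force: [0.6, -0.4, -0.4]
opening: 0.35
[0.3772 0.1129 0.3801] [ 0.6435 -0.3729 -0.3918] 5.07253490828587 [  -6.5355    4.3613  -15.4617  107.8198    1.3074   67.997  -107.3722]
```

View pics/f8.png

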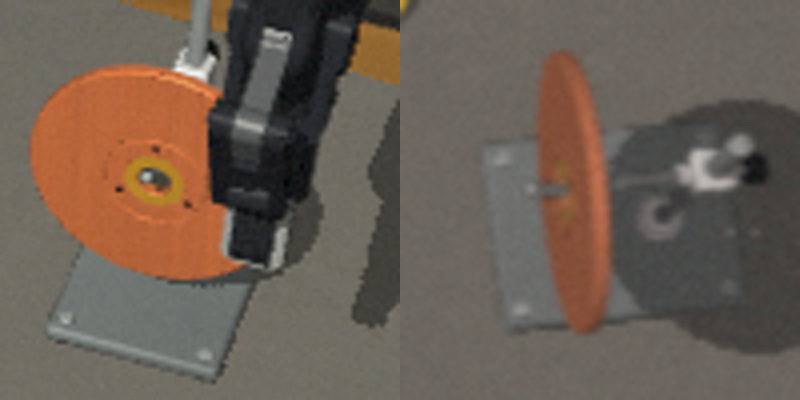

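The lap hangs upright on the hook, with the nose showing through the bore in both views: (155,178) in the left crop and (545,190) in the right. The gripper is well clear.

```bash
python3 -c "
from rig import robot
print(robot.finish_job())"
```

```text
the job is handed in; nothing more can be done
None
```

The copper lap is hanging by its bore in the dip of the J-hook, released, with the gripper well clear. I handed the job in at about 21.7 s of the 54 s allowed.

- **Finding the hook:** I lifted the lap out of the rack's middle place and lowered its rim gently onto the hook. The contact was about 9 N and put the dip's centre line at roughly z = 0.140 m. My camera estimate had been 0.142 m, so the two agree.
- **Hanging it:** I brought the lap in from the open end with the bore over the nose and followed the slope down; the readings after each step showed no contact. It met the hook within about 1 mm of the predicted height. With its weight on the hook I opened the fingers, and the force reading went to about zero.
- **Last checks:** The final pictures from both cameras show the lap upright in the dip with the nose sticking out through the bore. It did not shift between my last two looks. The steel and ceramic laps, the bowl and the mug appear unmoved.
- **Disagreement:** The two cameras differed by about 3 mm on the nose's sideways position. I aimed between them and it caused no contact.

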